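# Put the evaporator flasks on their cork stands

### The job

Stand each of the four amber flasks upright in the cork stand of its own size, the smallest flask in the smallest stand and so on up to the largest, each sitting fully down in the recess. Do not tip any flask over on the way, and leave the white jar and the screwdriver where they are.

Things in the scene. Friction and masses are not known exactly. Their poses are not given: they have to be found in the camera images.
- flask_small: The smallest of four amber glass flasks with a ball-shaped body on a small flat bottom (21 mm across) and a straight upright neck. Body 42 mm in diameter, neck 18 mm in diameter from 37 mm up to the top at 92 mm (a thin 22 mm rim, 5 mm high, at the very top is only for looks). Stands on the bench, about 60 g. Origin: centre of the underside; z runs up the neck. Yaw does not matter.
- stand_small: The smallest of four round dished cork stands, fixed to the bench: outer diameter 66 mm, 18 mm high, round recess 46 mm across with a flat floor 6 mm above the bench. It fits the smallest flask with about 3 mm to spare all round; the flask stands on the floor of the recess. Origin: centre of its underside, at bench level; z up.
- flask_medium: The second smallest of four amber glass flasks with a ball-shaped body on a small flat bottom (29 mm across) and a straight upright neck. Body 58 mm in diameter, neck 22 mm in diameter from 52 mm up to the top at 106 mm (a thin 26 mm rim, 5 mm high, at the very top is only for looks). Stands on the bench, about 90 g. Origin: centre of the underside; z runs up the neck. Yaw does not matter.
- stand_medium: The second smallest of four round dished cork stands, fixed to the bench: outer diameter 81 mm, 22 mm high, round recess 61 mm across with a flat floor 6 mm above the bench. It fits the second smallest flask with about 3 mm to spare all round; the flask stands on the floor of the recess. Origin: centre of its underside, at bench level; z up.
- flask_large: The second largest of four amber glass flasks with a ball-shaped body on a small flat bottom (38 mm across) and a straight upright neck. Body 76 mm in diameter, neck 26 mm in diameter from 69 mm up to the top at 122 mm (a thin 30 mm rim, 5 mm high, at the very top is only for looks). Stands on the bench, about 140 g. Origin: centre of the underside; z runs up the neck. Yaw does not matter.
- stand_large: The second largest of four round dished cork stands, fixed to the bench: outer diameter 98 mm, 27 mm high, round recess 78 mm across with a flat floor 6 mm above the bench. It fits the second largest flask with about 3 mm to spare all round; the flask stands on the floor of the recess. Origin: centre of its underside, at bench level; z up.
- flask_largest: The largest of four amber glass flasks with a ball-shaped body on a small flat bottom (47 mm across) and a straight upright neck. Body 94 mm in diameter, neck 30 mm in diameter from 85 mm up to the top at 138 mm (a thin 34 mm rim, 5 mm high, at the very top is only for looks). Stands on the bench, about 200 g. Origin: centre of the underside; z runs up the neck. Yaw does not matter.
- stand_largest: The largest of four round dished cork stands, fixed to the bench: outer diameter 115 mm, 32 mm high, round recess 95 mm across with a flat floor 6 mm above the bench. It fits the largest flask with about 3 mm to spare all round; the flask stands on the floor of the recess. Origin: centre of its underside, at bench level; z up.
- jar: White screw-capped sample jar, 48 mm in diameter, 55 mm high, standing among the flasks; to be left alone. Origin: centre of its underside.
- screwdriver: Black-handled screwdriver, 180 mm long, lying on the bench beyond the flasks; to be left alone. Origin: centre of its underside; x runs from handle to tip.
Things that resemble listed ones, but are neither listed nor needed, are in the scene too. What is shaped like the flask_largest but grey or purple is not meant.

How it is judged:
By the outcome, as a careful person would: the job done as asked, in the order asked, and still so for the second after the job is handed in, with the robot touching nothing.
It also fails if it takes over 115 s, if anything falls off the work surface, if the arm or the gripper's body presses on something with over 40 N, if the wrist force passes 120 N, or if a joint passes its speed limit or range.

### The arm

A 7-joint arm with a two-finger parallel gripper is mounted at the origin on the work surface. World frame = base frame: x ahead of the robot, y to its left, z up, the work surface at z = 0. Lengths are in m, angles in degrees, forces in N, time in s.
With the tool pointing down it reaches from about 0.425 to 0.875 m from the base axis. Payload 4.7 kg.
Tool frame: the origin (TCP) lies between the finger pads; the fingertips stand 8 mm ahead of it and the grasp point (between the pads) lies 11 mm behind it; z points along the fingers, y is the line along which they close (so a half turn about z gives the same grasp; the last joint's range is limited). The gripper opens to 87 mm and grips with 3 to 60 N. Pads are 19 mm wide; open, the fingers measure 117 mm over their backs; the gripper's body (75 mm by 190 mm) begins 51 mm behind the grasp point.
Start: joints at [-66.744, 18.392, -4.016, 83.108, 1.295, 78.541, -3.26], TCP at [0.248, 0.601, 0.231] pointing down, gripper open.
Joint ranges: [-163.93, 163.93], [-17.29, 119.83], [-79.2, 71.16], [3.27, 140.29], [-89.18, 269.18], [5.43, 117.66], [-154.24, 154.24]. Speed limits (degrees/s): [147.25, 147.25, 180, 180, 180, 180, 180].

### API

Orientations are given as [roll, pitch, yaw] about the fixed x, y, z axes, in that order (R = Rz(yaw) Ry(pitch) Rx(roll)).
In Python, from cell import env, viewer gives the robot as it stands. The module is installed in compiled form; this text tells all that it offers.
- The arm moves only by the tool arm_command, never from a script. Its argument "series" is a list of rows, each a list of 2 entries, a list of its own where there are three numbers: the shift along the tool's x, y, z in mm, then the turn about the tool's z in rad. A call has exactly 5 rows; each row is the pose to reach, as a shift and turn from the pose commanded when the call began, along the tool's axes at that moment; what a row does not reach only later rows make up. A row lasts 1/10 s, in which the tool goes at most 50 mm and 8.59 degrees, less where a joint would pass 70% of its speed; a pose out of reach is approached as far as the arm can. A call with a gripper value outside its range is refused whole. "grip" is the gripper command: -1 is fully open, 1 is shut, values between are in proportion, set as the call begins (left out, the last holds). The fingers move at their own pace and stop on an object; "grip_force" is the grip in N (left out, the last holds). Time passes only in rows, so rows that repeat a pose let the fingers close, or fill a call up. It gives the time, the measured TCP pose, the force, the opening and the grip force at its end, in the units of the state.
- env.get_obs(): the state, without advancing time (a new reading comes with each control period).
- viewer.read_camera(name): name is "scene" or "top"; returns (picture, depth): 400x640x3 uint8, blue, green, red; 400x640 float32, m along the optical axis (not along the pixel's ray), 0 where there is no reading.
- viewer.calibration(name): a dict with "K" (3x3 intrinsics, pixels), "dist" ([k1, k2, p1, p2, k3] as OpenCV has them; the pictures are not rectified), "T" (4x4, takes a point from camera to world coordinates). Camera axes: x right, y up, looking along -z (the intrinsics and any distortion apply to the point x, -y, -z); pixel columns grow to the right and rows downward; lengths in m; the calibration is good to about 2 mm. A picture is of the moment at which its call begins. calibration takes no time and is no camera call.
- env.sign_off(): hands the job in; it is judged then, once.
The state is a dict: "time_s": time; "qpos": joint angles; "joint_velocities": joint speeds; "effort": joint torques, N m; "tool_pos": TCP position; "tool_rot": TCP orientation; "force": force on the tool from outside, world axes, zero at the start; "wrist_torque": the same for the moment, N m; "grip_width": finger opening in m; "grasp_force": force on a finger pad.
Only numpy, scipy, OpenCV 4.12 (cv2) and the standard library are available. Lean on these libraries where they do the work, as an engineer would, in place of code of your own. Each camera call takes 0.05 s, during which the arm holds its last target. There are 200 camera calls.

## Working session

There is one attempt and no reset: what is moved stays moved. The work goes in short steps, Python scripts to look and compute and a tool call to move; the robot and the scene stay as the last step left them, time stands still between calls to the robot, and variables do not carry over. Pictures are saved under pics/ and viewed, at most 14 in all, crops included, and the job is handed in when it is done.

Besides the shell and the picture viewer there is one more tool, called after "Request:" as name(argument=value, ...), one argument or row to a line, values as JSON. arm_command: Moves the arm, as the interface text tells. Its arguments: {"type":"object","properties":{"series":{"type":"array"},"grip":{"type":"number"},"grip_force":{"type":"number"}},"required":["series"]}

```bash
mkdir -p pics
cat > h.py <<'E'
import numpy as np, cv2
from cell import env, viewer
def pts(name,d):
    c=viewer.calibration(name);K=np.array(c["K"]);T=np.array(c["T"])
    h,w=d.shape;u,v=np.meshgrid(np.arange(w),np.arange(h))
    n=cv2.undistortPoints(np.stack([u,v],-1).reshape(-1,1,2).astype(np.float64),K,np.array(c["dist"],float)).reshape(h,w,2)
    P=np.stack([n[...,0]*d,-n[...,1]*d,-d],-1)
    return P@T[:3,:3].T+T[:3,3]
E
python3 - <<'E'
from h import *
for n in("scene","top"):
    p,d=viewer.read_camera(n);cv2.imwrite(f"pics/{n}0.png",p);np.savez(f"{n}0.npz",p=p,d=d)
    print(viewer.calibration(n))
print(env.get_obs())
E
```

```text
{'K': array([[488.26130104,   0.        , 318.39537106],
       [  0.        , 488.26130104, 195.77485922],
       [  0.        ,   0.        ,   1.        ]]), 'dist': array([-0.02067113,  0.        ,  0.        ,  0.        ,  0.        ]), 'T': array([[ 0.87318303, -0.28224238,  0.39735454,  1.05739574],
       [ 0.48736763,  0.49739608, -0.71768373, -0.95555697],
       [ 0.00491817,  0.82032699,  0.57187362,  0.75035741],
       [ 0.        ,  0.        ,  0.        ,  1.        ]])}
{'K': array([[430.70034424,   0.        , 323.37551212],
       [  0.        , 430.70034424, 195.7979219 ],
       [  0.        ,   0.        ,   1.        ]]), 'dist': array([0.00374442, 0.        , 0.        , 0.        , 0.        ]), 'T': array([[-0.02177649,  0.9876649 , -0.15506076,  0.40256569],
       [-0.99935425, -0.02593804, -0.02486547, -0.06465133],
       [-0.02858072,  0.15441915,  0.98759196,  1.10043972],
       [ 0.        ,  0.        ,  0.        ,  1.        ]])}
{'time_s': 0.1, 'qpos': array([-66.74352713,  18.4341041 ,  -4.01363129,  83.16711504,
         1.29511256,  78.53977928,  -3.26072793]), 'joint_velocities': array([ 0.03270347, -0.03496974,  0.065778  , -0.10282018,  0.05073024,
       -0.13226917,  0.02648807]), 'effort': array([-3.90209216e-04, -4.92570841e+01, -4.05937890e-01, -3.13398206e+01,
       -6.38977136e-02,  3.94840585e-02,  6.54842597e-05]), 'tool_pos': array([0.24809112, 0.60028572, 0.22958562]), 'tool_rot': array([-1.79904228e+02,  6.08063654e-03,  1.57550600e+02]), 'force': array([ 0.18195697, -0.07945797, -0.71175452]), 'wrist_torque': array([-0.04088805,  0.01657595, -0.0008244 ]), 'grasp_force': 0.0, 'grip_width': 0.08687739905135833}
```

View pics/scene0.png

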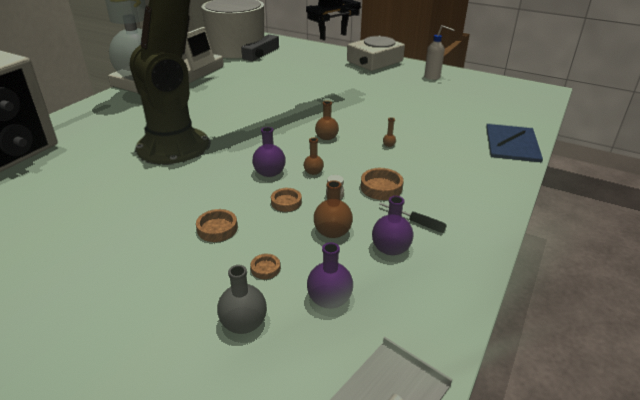

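View pics/top0.png

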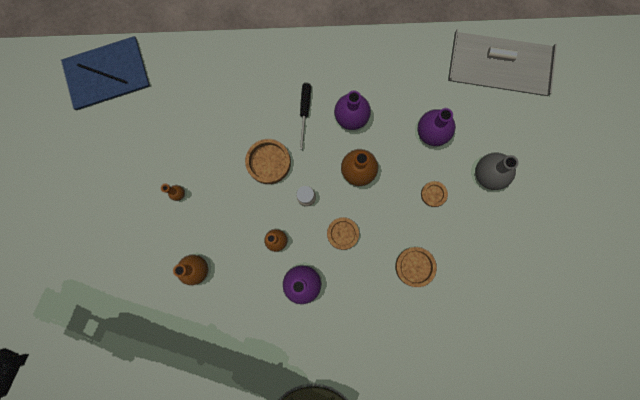

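The scene view shows the four amber flasks among purple and grey lookalikes. In the top view (up = +x, left = +y), the flasks are at about (174,192) S, (275,239) M, (191,269) L and (360,167) XL. The stands are at (434,194) S, (343,234) M, (416,267) L and (268,162) XL. The jar is at (306,196) and the screwdriver at (305,110).

```bash
cat > m.py <<'E'
from h import *
from scipy.optimize import least_squares
FL={'S':(.021,.0105,.009,.037,.092),'M':(.029,.0145,.011,.052,.106),'L':(.038,.019,.013,.069,.122),'X':(.047,.0235,.015,.085,.138)}
ST={'S':(.033,.023,.018),'M':(.0405,.0305,.022),'L':(.049,.039,.027),'X':(.0575,.0475,.032)}
def cloud(n,p,d):
    hsv=cv2.cvtColor(p,cv2.COLOR_BGR2HSV)
    m=(hsv[...,0]<22)&(hsv[...,1]>90)&(d>0)
    return pts(n,d),m
def flask(P,k,xy,z0=0,r=.07):
    R,b,rn,z1,z2=FL[k];zc=z0+np.sqrt(R*R-b*b)
    near=np.hypot(P[:,0]-xy[0],P[:,1]-xy[1])<r
    Q=P[near];N=Q[(Q[:,2]>z0+z1+.006)&(Q[:,2]<z0+z2-.008)];B=Q[(Q[:,2]>max(z0+.01,.037 if z0 else 0))&(Q[:,2]<z0+z1-.006)]
    f=lambda A,g:least_squares(g,xy,loss='soft_l1',f_scale=.001,args=(A,))
    out=[]
    for A,g in((N,lambda c,A:np.hypot(A[:,0]-c[0],A[:,1]-c[1])-rn),(B,lambda c,A:np.sqrt((A[:,0]-c[0])**2+(A[:,1]-c[1])**2+(A[:,2]-zc)**2)-R)):
        if len(A)<8: out.append(None);continue
        s=f(A,g);out.append((s.x.round(4),len(A),round(np.median(abs(g(s.x,A))),4)))
    return out
def wall_ellipse(): pass
E
python3 - <<'E'
from m import *
pix={'S':(174,192),'M':(275,239),'L':(191,269),'X':(360,167)}
spx={'S':(434,194),'M':(343,234),'L':(416,267),'X':(268,162)}
D={n:(lambda z:cloud(n,z['p'],z['d']))(np.load(f"{n}0.npz")) for n in("top","scene")}
for k in pix:
    P=D['top'][0];x=P[pix[k][1],pix[k][0],:2]
    for n in D: print('flask',k,n,flask(D[n][0][D[n][1]],k,x))
for k in spx:
    ro,ri,h=ST[k];x=D['top'][0][spx[k][1],spx[k][0],:2]
    for n in D:
        P=D[n][0][D[n][1]];Q=P[(np.hypot(*(P[:,:2]-x).T)<ro+.02)]
        T=Q[(abs(Q[:,2]-h)<.004)]
        # rim annulus: points within ri..ro
        g=lambda c:(lambda r:np.maximum(r-ro,0)+np.minimum(r-ri,0))(np.hypot(T[:,0]-c[0],T[:,1]-c[1]))
        s=least_squares(g,x,loss='soft_l1',f_scale=.001)
        print('stand',k,n,s.x.round(4),len(T),'ztop',np.median(T[:,2]).round(4),'mean',abs(g(s.x)).mean().round(4))
for n,uv in(('top',(306,196)),('top',(303,140)),('top',(306,90)),('top',(301,288)),('top',(353,98)),('top',(445,115)),('top',(200,150))): print(uv,D[n][0][uv[1],uv[0]].round(3))
E
```

```text
flask S top [(array([0.585 , 0.3267]), 43, np.float64(0.0017)), (array([0.5913, 0.3412]), 52, np.float64(0.0007))]
flask S scene [(array([0.5914, 0.3425]), 48, np.float64(0.0022)), (array([0.5914, 0.3431]), 70, np.float64(0.0019))]
flask M top [(array([0.4562, 0.066 ]), 15, np.float64(0.0014)), (array([0.4639, 0.0842]), 155, np.float64(0.0007))]
flask M scene [(array([0.4641, 0.0855]), 76, np.float64(0.0011)), (array([0.4633, 0.0857]), 214, np.float64(0.0014))]
flask L top [(array([0.396 , 0.2667]), 57, np.float64(0.0025)), (array([0.3957, 0.2892]), 378, np.float64(0.0007))]
flask L scene [(array([0.408 , 0.2723]), 77, np.float64(0.0027)), (array([0.396 , 0.2909]), 318, np.float64(0.0017))]
flask X top [(array([ 0.6137, -0.1243]), 34, np.float64(0.0028)), (array([ 0.6396, -0.1294]), 599, np.float64(0.0007))]
flask X scene [(array([ 0.6386, -0.1284]), 177, np.float64(0.0009)), (array([ 0.6385, -0.1282]), 902, np.float64(0.0009))]
stand S top [ 0.5722 -0.3181] 248 ztop 0.018 mean 0.0
stand S scene [ 0.5723 -0.3193] 276 ztop 0.0173 mean 0.0
stand M top [ 0.4772 -0.0836] 311 ztop 0.0227 mean 0.0
stand M scene [ 0.4787 -0.0848] 225 ztop 0.0217 mean 0.0001
stand L top [ 0.3909 -0.2605] 431 ztop 0.0272 mean 0.0
stand L scene [ 0.3911 -0.2613] 339 ztop 0.0267 mean 0.0001
stand X top [0.6669 0.1037] 461 ztop 0.0325 mean 0.0
stand X scene [0.6678 0.1026] 291 ztop 0.0314 mean 0.0002
(306, 196) [0.568 0.005 0.05 ]
(303, 140) [ 0.726  0.014 -0.001]
(306, 90) [0.853 0.002 0.028]
(301, 288) [0.35  0.013 0.139]
(353, 98) [ 0.783 -0.115  0.14 ]
(445, 115) [ 0.734 -0.325  0.141]
(200, 150) [0.706 0.287 0.002]
```

```bash
cat > go.py <<'E'
import sys,numpy as np
from scipy.spatial.transform import Rotation as Ro
from cell import env
def go(x,y,z):
    o=env.get_obs();R=Ro.from_euler('xyz',o['tool_rot'],degrees=True).as_matrix()
    print('shift mm',(R.T@(np.array([x,y,z])-o['tool_pos'])*1000).round(1),'pos',o['tool_pos'].round(4),'rot',o['tool_rot'].round(2),'t',o['time_s'],'F',o['force'].round(1),'w',round(o['grip_width'],4),'gf',o['grasp_force'],'q',o['qpos'].round(0))
if __name__=='__main__': go(*map(float,sys.argv[1:4]))
E
python3 - <<'E'
from m import *
C={'S':(.572,-.3185),'M':(.478,-.084),'L':(.391,-.261),'X':(.667,.103)}
for n in("top","scene"):
    z=np.load(f"{n}0.npz");P,m=cloud(n,z['p'],z['d'])
    for k,x in C.items():
        ro,ri,h=ST[k];Q=P[m];T=Q[(np.hypot(*(Q[:,:2]-x).T)<ro+.01)&(Q[:,2]>h-.004)]
        rm=(ro+ri)/2
        s=least_squares(lambda c:np.hypot(T[:,0]-c[0],T[:,1]-c[1])-rm,x)
        # balanced by angle
        a=np.arctan2(*(T[:,:2]-s.x).T);hist=np.histogram(a,8)[0]
        print(n,k,s.x.round(4),hist)
E
python3 go.py .5913 .342 .24
```

```text
top S [ 0.5716 -0.3177] [33 33 36 33 32 26 31 35]
top M [ 0.4768 -0.0835] [44 45 43 40 41 34 38 43]
top L [ 0.3906 -0.2601] [62 60 60 60 56 53 48 52]
top X [0.6663 0.1036] [66 65 65 60 61 55 53 58]
scene S [ 0.5728 -0.32  ] [37 28 35 36 29 32 40 39]
scene M [ 0.4788 -0.0854] [30 26 27 27 25 21 34 35]
scene L [ 0.3918 -0.2622] [43 38 38 40 32 42 53 54]
scene X [0.6682 0.1019] [41 28 34 35 31 28 41 53]
shift mm [-415.8 -107.7  -10.2] pos [0.2481 0.6003 0.2296] rot [-1.7990e+02  1.0000e-02  1.5755e+02] t 0.1 F [ 0.2 -0.1 -0.7] w 0.0869 gf 0.0 q [-67.  18.  -4.  83.   1.  79.  -3.]
```

Request:
arm_command(
  series=[
    [[-42, -11, -1], 0],
    [[-84, -22, -2], 0],
    [[-126, -33, -3], 0],
    [[-168, -44, -4], 0],
    [[-210, -55, -5], 0],
  ],
  grip=0.0,
  grip_force=15,
)

```text
time_s: 0.6
tool_pos: [0.4224, 0.4683, 0.2352]
tool_rot: [-180.0, -0.0, 157.6]
force: [0.5, 0.5, 0.4]
grip_width: 0.055
grasp_force: 0.0
```

Request:
arm_command(
  series=[
    [[-42, -11, 0], 0],
    [[-84, -22, 0], 0],
    [[-126, -33, 0], 0],
    [[-168, -44, 0], 0],
    [[-206, -53, 0], 0],
  ],
)

```text
time_s: 1.1
tool_pos: [0.593, 0.3399, 0.2351]
tool_rot: [-179.9, 0.0, 157.5]
force: [-0.5, -0.1, -0.4]
grip_width: 0.0438
grasp_force: 0.0
```

Request:
arm_command(
  series=[
    [[0, 0, 0], 0],
    [[0, 0, 0], 0],
    [[0, 0, 0], 0],
    [[0, 0, 0], 0],
    [[0, 0, 0], 0],
  ],
)

```text
time_s: 1.6
tool_pos: [0.5904, 0.3435, 0.2357]
tool_rot: [180.0, -0.0, 157.7]
force: [0.1, 0.1, -0.3]
grip_width: 0.044
grasp_force: 0.0
```

```bash
python3 go.py .5913 .342 .059
python3 - <<'E'
from m import *
for n in("top","scene"):
    p,d=viewer.read_camera(n);cv2.imwrite(f"pics/{n}1.png",p)
    P,m=cloud(n,p,d);print(flask(P[m],'S',(.5913,.342)))
E
```

```text
shift mm [ -1.5  -1.1 176.7] pos [0.5904 0.3435 0.2357] rot [ 1.7998e+02 -2.0000e-02  1.5769e+02] t 1.6 F [ 0.1  0.1 -0.3] w 0.044 gf 0.0 q [-38.  22.   8.  78.  -3.  80.  37.]
[(array([0.5914, 0.341 ]), 44, np.float64(0.0003)), (array([0.5917, 0.3406]), 51, np.float64(0.0008))]
[(array([0.5926, 0.3418]), 50, np.float64(0.0015)), (array([0.5906, 0.3424]), 69, np.float64(0.0018))]
```

View pics/scene1.png

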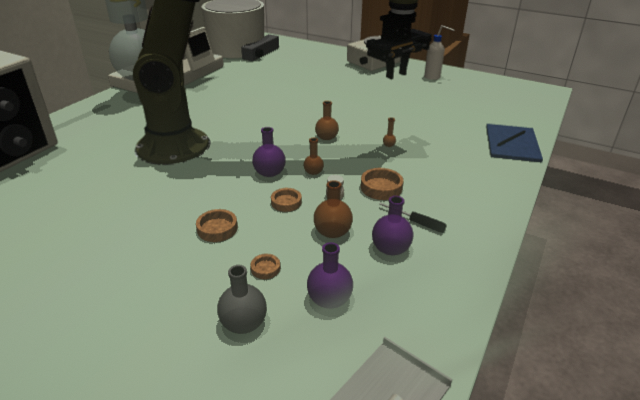

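The gripper hangs open above the small flask (flask at (390,135), tips at about (395,75)) and nothing has been disturbed. Descending now.

Request:
arm_command(
  series=[
    [[-1.5, -1.5, 40], 0],
    [[-1.5, -1.5, 80], 0],
    [[-1.5, -1.5, 115], 0],
    [[-1.5, -1.5, 145], 0],
    [[-1.5, -1.5, 165], 0],
  ],
)

```text
time_s: 2.2
tool_pos: [0.5908, 0.3398, 0.0679]
tool_rot: [-179.9, -0.1, 157.6]
force: [-0.4, 0.5, 0.2]
grip_width: 0.0439
grasp_force: 0.0
```

Request:
arm_command(
  series=[
    [[0, 0, 8], 0],
    [[0, 0, 12], 0],
    [[0, 0, 12], 0],
    [[0, 0, 12], 0],
    [[0, 0, 12], 0],
  ],
)

```text
time_s: 2.7
tool_pos: [0.5931, 0.3406, 0.0601]
tool_rot: [179.9, 0.1, 157.6]
force: [-0.1, -0.1, -0.1]
grip_width: 0.0434
grasp_force: 0.0
```

Request:
arm_command(
  series=[
    [[0, 0, 0], 0],
    [[0, 0, 0], 0],
    [[0, 0, 0], 0],
    [[0, 0, 0], 0],
    [[0, 0, 0], 0],
  ],
  grip=1,
  grip_force=15,
)

```text
time_s: 3.2
tool_pos: [0.5923, 0.3401, 0.0586]
tool_rot: [180.0, 0.0, 157.6]
force: [0.2, -0.4, 0.2]
grip_width: 0.0176
grasp_force: 15.0
```

```bash
python3 go.py .5913 .342 .24
```

```text
shift mm [   1.6    1.4 -181.4] pos [0.5923 0.3401 0.0586] rot [180.     0.   157.55] t 3.2 F [ 0.2 -0.4  0.2] w 0.0176 gf 14.99358595116064 q [-38.  29.   8.  89.  -4.  62.  38.]
```

Request:
arm_command(
  series=[
    [[0, 0, -15], 0],
    [[0, 0, -55], 0],
    [[0, 0, -100], 0],
    [[0, 0, -140], 0],
    [[0, 0, -176], 0],
  ],
)

```text
time_s: 3.7
tool_pos: [0.5926, 0.3402, 0.2384]
tool_rot: [179.9, 0.1, 157.5]
force: [0.2, 0.7, -1.5]
grip_width: 0.0174
grasp_force: 15.0
```

Request:
arm_command(
  series=[
    [[-8, -20, 0], 0],
    [[-19, -50, 0], 0],
    [[-31, -82, 0], 0],
    [[-43, -115, 0], 0],
    [[-56, -148, 0], 0],
  ],
)

```text
time_s: 4.2
tool_pos: [0.5873, 0.1807, 0.2358]
tool_rot: [179.9, 0.0, 157.6]
force: [0.4, -0.0, -1.0]
grip_width: 0.0176
grasp_force: 15.0
```

Request:
arm_command(
  series=[
    [[-13, -34, 0], 0],
    [[-26, -68, 0], 0],
    [[-39, -102, 0], 0],
    [[-52, -136, 0], 0],
    [[-65, -170, 0], 0],
  ],
)

```text
time_s: 4.7
tool_pos: [0.5825, -0.0015, 0.2359]
tool_rot: [179.9, 0.1, 157.6]
force: [0.4, 0.2, -0.5]
grip_width: 0.0174
grasp_force: 15.0
```

Request:
arm_command(
  series=[
    [[-13, -34, 0], 0],
    [[-26, -68, 0], 0],
    [[-39, -102, 0], 0],
    [[-52, -136, 0], 0],
    [[-65, -170, 0], 0],
  ],
)

```text
time_s: 5.2
tool_pos: [0.5777, -0.1833, 0.2359]
tool_rot: [180.0, 0.1, 157.6]
force: [0.5, -0.5, -0.5]
grip_width: 0.0173
grasp_force: 15.0
```

Request:
arm_command(
  series=[
    [[-13, -34, 0], 0],
    [[-25, -66, 0], 0],
    [[-36, -95, 0], 0],
    [[-43, -115, 0], 0],
    [[-47, -129, 0], 0],
  ],
)

```text
time_s: 5.7
tool_pos: [0.5714, -0.3213, 0.2355]
tool_rot: [-180.0, 0.1, 157.4]
force: [0.5, 0.8, -1.2]
grip_width: 0.0175
grasp_force: 15.0
```

Request:
arm_command(
  series=[
    [[0, 0, 40], 0],
    [[0, 0, 80], 0],
    [[0, 0, 110], 0],
    [[0, 0, 130], 0],
    [[0, 0, 142], 0],
  ],
)

```text
time_s: 6.2
tool_pos: [0.5716, -0.3176, 0.0909]
tool_rot: [179.9, -0.1, 157.6]
force: [-0.1, -0.1, -1.0]
grip_width: 0.0172
grasp_force: 15.0
```

Request:
arm_command(
  series=[
    [[0, 0, 0], 0],
    [[0, 0, 0], 0],
    [[0, 0, 0], 0],
    [[0, 0, 0], 0],
    [[0, 0, 0], 0],
  ],
)

```text
time_s: 6.7
tool_pos: [0.5726, -0.3193, 0.0935]
tool_rot: [180.0, 0.1, 157.6]
force: [-0.3, -1.0, -1.0]
grip_width: 0.0177
grasp_force: 15.0
```

```bash
python3 go.py .5722 -.3189 .065
python3 - <<'E'
from m import *
for n in("top","scene"):
    p,d=viewer.read_camera(n);cv2.imwrite(f"pics/{n}2.png",p)
    P,m=cloud(n,p,d);print(flask(P[m],'S',(.5722,-.3189),.034,.035))
    cv2.imwrite(f"pics/{n}2.png",cv2.resize(p[100:300,350:550] if n=='top' else p[180:330,190:340],None,fx=2.7,fy=2.7))
a,b=cv2.imread('pics/top2.png'),cv2.imread('pics/scene2.png');b=cv2.resize(b,(400,540));a=cv2.resize(a,(400,540));cv2.imwrite('pics/both2.png',np.hstack([a,b]))
E
```

```text
shift mm [ 0.5  0.2 28.5] pos [ 0.5726 -0.3193  0.0935] rot [1.7999e+02 9.0000e-02 1.5755e+02] t 6.7 F [-0.3 -1.  -1. ] w 0.0177 gf 14.992825964000076 q [  6.  26.  27.  92. -13.  65. 104.]
[None, (array([ 0.5724, -0.3179]), 20, np.float64(0.0009))]
[(array([ 0.5708, -0.3179]), 78, np.float64(0.001)), (array([ 0.5712, -0.317 ]), 153, np.float64(0.0008))]
```

View pics/both2.png

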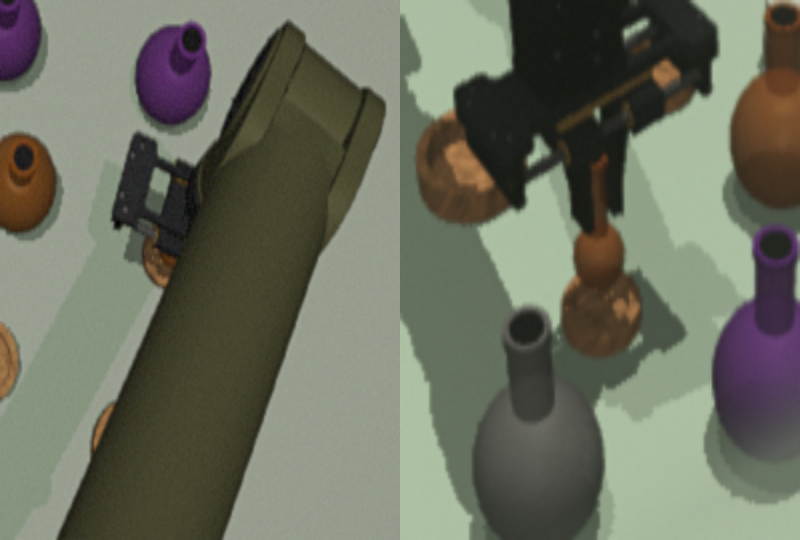

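The right-hand crop shows the small flask hanging directly over its stand. The top-camera fit agrees within about 1 mm. Lowering.

Request:
arm_command(
  series=[
    [[0, 0.5, 7], 0],
    [[0, 0.5, 14], 0],
    [[0, 0.5, 20], 0],
    [[0, 0.5, 25], 0],
    [[0, 0.5, 28], 0],
  ],
)

```text
time_s: 7.3
tool_pos: [0.5721, -0.3186, 0.0644]
tool_rot: [180.0, -0.0, 157.6]
force: [-2.9, 1.1, 12.9]
grip_width: 0.0178
grasp_force: 15.0
```

Request:
arm_command(
  series=[
    [[0, 0, 0], 0],
    [[0, 0, 0], 0],
    [[0, 0, 0], 0],
    [[0, 0, 0], 0],
    [[0, 0, 0], 0],
  ],
)

```text
time_s: 7.8
tool_pos: [0.5723, -0.3187, 0.0646]
tool_rot: [-180.0, 0.0, 157.6]
force: [0.5, -0.1, -0.1]
grip_width: 0.0175
grasp_force: 15.0
```

```bash
python3 go.py .5722 -.3189 .065
python3 - <<'E'
from m import *
n="scene"
p,d=viewer.read_camera(n)
P,m=cloud(n,p,d)
for z in(.006,.01,.014,.018):print(z,flask(P[m],'S',(.5722,-.3189),z,.035))
E
```

```text
shift mm [-0.  -0.2 -0.4] pos [ 0.5723 -0.3187  0.0646] rot [-1.8000e+02  1.0000e-02  1.5755e+02] t 7.8 F [ 0.5 -0.1 -0.1] w 0.0175 gf 14.99667288735509 q [  6.  28.  27.  94. -14.  62. 104.]
0.006 [(array([ 0.5704, -0.3178]), 75, np.float64(0.0007)), None]
0.01 [(array([ 0.5705, -0.3178]), 71, np.float64(0.0007)), (array([ 0.5694, -0.3135]), 54, np.float64(0.0015))]
0.014 [(array([ 0.5707, -0.3178]), 75, np.float64(0.0007)), (array([ 0.5666, -0.3114]), 88, np.float64(0.0021))]
0.018 [(array([ 0.5708, -0.3175]), 79, np.float64(0.001)), (array([ 0.5649, -0.3104]), 95, np.float64(0.0024))]
```

Run:
```python
from m import *
n="scene"
p,d=viewer.read_camera(n)
P,m=cloud(n,p,d)
Q=P[m];Q=Q[np.hypot(Q[:,0]-.5715,Q[:,1]+.318)<.025]
R=.021
N=Q[(Q[:,2]>.022)&(Q[:,2]<.04)]
s=least_squares(lambda c:np.linalg.norm(N-c,axis=1)-R,(.572,-.318,.025),loss='soft_l1',f_scale=.001)
print(s.x,len(N),'expect z',.006+.0182, Q[:,2].max())
```

```text
[ 0.57088239 -0.31626123  0.02371139] 163 expect z 0.0242 0.1561245595537366
```

Sphere centre height is 23.7 mm against an expected 24.2 mm, so the flask is seated. Releasing and rising, then on to the medium flask.

Request:
arm_command(
  series=[
    [[0, 0, 0], 0],
    [[0, 0, 0], 0],
    [[0, 0, 0], 0],
    [[0, 0, 0], 0],
    [[0, 0, -5], 0],
  ],
  grip=0.0,
)

```text
time_s: 8.4
tool_pos: [0.5718, -0.3182, 0.069]
tool_rot: [180.0, -0.1, 157.6]
force: [-0.2, 0.4, -0.1]
grip_width: 0.0424
grasp_force: 0.0
```

Request:
arm_command(
  series=[
    [[0, 0, -20], 0],
    [[0, 0, -50], 0],
    [[0, 0, -90], 0],
    [[0, 0, -130], 0],
    [[0, 0, -165], 0],
  ],
)

```text
time_s: 8.9
tool_pos: [0.5723, -0.3189, 0.2373]
tool_rot: [180.0, 0.1, 157.5]
force: [0.0, 0.2, -0.5]
grip_width: 0.0434
grasp_force: 0.0
```

```bash
python3 go.py .4637 .0845 .235
python3 - <<'E'
from m import *
n="scene"
p,d=viewer.read_camera(n)
P,m=cloud(n,p,d)
print(flask(P[m],'S',(.5722,-.3189),.006,.035),flask(P[m],'M',(.4637,.0845)))
E
```

```text
shift mm [254.5 331.3   1.9] pos [ 0.5723 -0.3189  0.2373] rot [1.8000e+02 1.1000e-01 1.5754e+02] t 8.9 F [ 0.   0.2 -0.5] w 0.0434 gf 0.0 q [  4.  20.  29.  83. -10.  79. 101.]
[(array([ 0.5711, -0.3162]), 107, np.float64(0.0007)), None] [(array([0.4629, 0.0858]), 79, np.float64(0.0012)), (array([0.4632, 0.0854]), 209, np.float64(0.0013))]
```

Request:
arm_command(
  series=[
    [[20, 26, 0], 0],
    [[46, 60, 0], 0],
    [[72, 94, 0], 0],
    [[99, 129, 0], 0],
    [[126, 164, 0], 0],
  ],
)

```text
time_s: 9.45
tool_pos: [0.5178, -0.1175, 0.2348]
tool_rot: [180.0, 0.0, 157.5]
force: [-0.5, 1.2, -0.8]
grip_width: 0.0439
grasp_force: 0.0
```

Request:
arm_command(
  series=[
    [[27, 35, 0], 0],
    [[54, 70, 0], 0],
    [[81, 105, 0], 0],
    [[107, 140, 0], 0],
    [[128, 167, 0], 0],
  ],
)

```text
time_s: 9.95
tool_pos: [0.4629, 0.0869, 0.235]
tool_rot: [179.9, 0.0, 157.7]
force: [0.4, 0.0, -0.2]
grip_width: 0.0437
grasp_force: 0.0
```

Request:
arm_command(
  series=[
    [[0, 0, 15], 0],
    [[0, 0, 50], 0],
    [[0, 0, 90], 0],
    [[0, 0, 125], 0],
    [[0, 0, 150], 0],
  ],
)

```text
time_s: 10.45
tool_pos: [0.4627, 0.0839, 0.0826]
tool_rot: [-179.9, -0.1, 157.5]
force: [0.3, -0.9, -0.0]
grip_width: 0.0437
grasp_force: 0.0
```

Request:
arm_command(
  series=[
    [[0, 0, 10], 0],
    [[0, 0, 14], 0],
    [[0, 0, 14], 0],
    [[0, 0, 14], 0],
    [[0, 0, 14], 0],
  ],
)

```text
time_s: 10.95
tool_pos: [0.4649, 0.0845, 0.0719]
tool_rot: [179.9, 0.1, 157.5]
force: [0.7, 0.2, 0.1]
grip_width: 0.0437
grasp_force: 0.0
```

Request:
arm_command(
  series=[
    [[0, 0, 0], 0],
    [[0, 0, 0], 0],
    [[0, 0, 0], 0],
    [[0, 0, 0], 0],
    [[0, 0, 0], 0],
  ],
  grip=1,
  grip_force=18,
)

```text
time_s: 11.45
tool_pos: [0.4639, 0.0843, 0.0706]
tool_rot: [180.0, 0.0, 157.6]
force: [-0.4, 0.4, -0.7]
grip_width: 0.0213
grasp_force: 18.0
```

```bash
python3 go.py .4638 .0845 .235
python3 - <<'E'
from m import *
n="scene"
p,d=viewer.read_camera(n)
P,m=cloud(n,p,d)
print(flask(P[m],'M',(.4637,.0845)))
E
```

```text
shift mm [ 1.000e-01  2.000e-01 -1.644e+02] pos [0.4639 0.0843 0.0706] rot [180.     0.   157.55] t 11.45 F [-0.4  0.4 -0.7] w 0.0213 gf 17.994358877185732 q [-24.   5.  11. 119.  -1.  56.  55.]
[(array([0.463 , 0.0849]), 53, np.float64(0.0015)), (array([0.4635, 0.0866]), 211, np.float64(0.0014))]
```

Request:
arm_command(
  series=[
    [[0, 0, -12], 0],
    [[0, 0, -35], 0],
    [[0, 0, -60], 0],
    [[0, 0, -80], 0],
    [[0, 0, -90], 0],
  ],
)

```text
time_s: 12.0
tool_pos: [0.465, 0.0845, 0.1632]
tool_rot: [179.9, 0.2, 157.5]
force: [0.3, 0.4, -1.5]
grip_width: 0.0213
grasp_force: 18.0
```

Request:
arm_command(
  series=[
    [[-8, -16, 0], 0],
    [[-24, -48, 0], 0],
    [[-42, -82, 0], 0],
    [[-60, -118, 0], 0],
    [[-77, -150, 0], 0],
  ],
)

```text
time_s: 12.5
tool_pos: [0.4773, -0.0857, 0.1606]
tool_rot: [-180.0, -0.0, 157.5]
force: [1.4, -1.0, -1.1]
grip_width: 0.022
grasp_force: 18.0
```

Request:
arm_command(
  series=[
    [[0, 0, 0], 0],
    [[0, 0, 20], 0],
    [[0, 0, 40], 0],
    [[0, 0, 54], 0],
    [[0, 0, 60], 0],
  ],
)

```text
time_s: 13.0
tool_pos: [0.4765, -0.083, 0.099]
tool_rot: [-180.0, -0.2, 157.6]
force: [-0.9, 0.7, -1.7]
grip_width: 0.0214
grasp_force: 18.0
```

Request:
arm_command(
  series=[
    [[0, 0, 0], 0],
    [[0, 0, 0], 0],
    [[0, 0, 0], 0],
    [[0, 0, 0], 0],
    [[0, 0, 0], 0],
  ],
)

```text
time_s: 13.5
tool_pos: [0.4781, -0.0837, 0.1011]
tool_rot: [180.0, 0.0, 157.6]
force: [-0.0, -0.2, -0.3]
grip_width: 0.0215
grasp_force: 18.0
```

```bash
python3 go.py .477 -.0837 .077
python3 - <<'E'
from m import *
for n in("scene","top"):
    p,d=viewer.read_camera(n)
    P,m=cloud(n,p,d)
    print(flask(P[m],'M',(.477,-.0837),.03,.04))
E
```

```text
shift mm [ 1.  -0.4 24.1] pos [ 0.4781 -0.0837  0.1011] rot [1.7997e+02 5.0000e-02 1.5755e+02] t 13.5 F [-0.  -0.2 -0.3] w 0.0215 gf 17.993886047042906 q [-14.   4.  21. 116.  -2.  60.  76.]
[(array([ 0.4774, -0.0827]), 73, np.float64(0.0014)), (array([ 0.478 , -0.0813]), 258, np.float64(0.001))]
[None, None]
```

Request:
arm_command(
  series=[
    [[0, 0, 6], 0],
    [[0, 0, 12], 0],
    [[0, 0, 17], 0],
    [[0, 0, 21], 0],
    [[0, 0, 24], 0],
  ],
)

```text
time_s: 14.1
tool_pos: [0.4777, -0.0838, 0.0764]
tool_rot: [-180.0, -0.0, 157.6]
force: [-4.6, -0.3, 20.9]
grip_width: 0.0214
grasp_force: 18.0
```

Request:
arm_command(
  series=[
    [[0, 0, 0], 0],
    [[0, 0, 0], 0],
    [[0, 0, 0], 0],
    [[0, 0, 0], 0],
    [[0, 0, 0], 0],
  ],
)

```text
time_s: 14.6
tool_pos: [0.4778, -0.0837, 0.0765]
tool_rot: [180.0, 0.0, 157.6]
force: [0.6, -0.3, -0.5]
grip_width: 0.0215
grasp_force: 18.0
```

```bash
python3 go.py .477 -.0837 .077
cat > seat.py <<'E'
from m import *
import sys
k=sys.argv[1];x,y=map(float,sys.argv[2:4]);R,b,rn,z1,z2=FL[k]
p,d=viewer.read_camera("scene");P,m=cloud("scene",p,d)
Q=P[m];Q=Q[np.hypot(Q[:,0]-x,Q[:,1]-y)<R+.004]
N=Q[(Q[:,2]>ST[k][2]+.004)&(Q[:,2]<z1)]
s=least_squares(lambda c:np.linalg.norm(N-c,axis=1)-R,(x,y,R),loss='soft_l1',f_scale=.001)
print('centre',s.x.round(4),len(N),'expect z',.006+np.sqrt(R*R-b*b))
E
python3 seat.py M .477 -.0837
```

```text
shift mm [ 0.7 -0.3 -0.5] pos [ 0.4778 -0.0837  0.0765] rot [1.7999e+02 1.0000e-02 1.5755e+02] t 14.6 F [ 0.6 -0.3 -0.5] w 0.0215 gf 17.998642595484853 q [-13.   6.  21. 117.  -3.  57.  77.]
centre [ 0.4775 -0.0815  0.0306] 214 expect z 0.031114736709748722
```

Request:
arm_command(
  series=[
    [[0, 0, 0], 0],
    [[0, 0, 0], 0],
    [[0, 0, 0], 0],
    [[0, 0, 0], 0],
    [[0, 0, -5], 0],
  ],
  grip=-0.15,
)

```text
time_s: 15.15
tool_pos: [0.4772, -0.0837, 0.0812]
tool_rot: [-180.0, -0.1, 157.6]
force: [-0.1, 0.5, 0.5]
grip_width: 0.048
grasp_force: 0.0
```

Request:
arm_command(
  series=[
    [[0, 0, -20], 0],
    [[0, 0, -50], 0],
    [[0, 0, -90], 0],
    [[0, 0, -130], 0],
    [[0, 0, -155], 0],
  ],
)

```text
time_s: 15.65
tool_pos: [0.4788, -0.084, 0.2402]
tool_rot: [179.9, 0.2, 157.5]
force: [0.2, -0.9, -0.6]
grip_width: 0.0498
grasp_force: 0.0
```

Request:
arm_command(
  series=[
    [[16, 23, 0], 0],
    [[38, 55, 0], 0],
    [[61, 88, 0], 0],
    [[84, 121, 0], 0],
    [[108, 155, 0], 0],
  ],
)

```text
time_s: 16.15
tool_pos: [0.4367, 0.102, 0.2372]
tool_rot: [180.0, 0.1, 157.5]
force: [2.2, 0.4, -1.4]
grip_width: 0.05
grasp_force: 0.0
```

Request:
arm_command(
  series=[
    [[23, 34, 0], 0],
    [[46, 68, 0], 0],
    [[70, 102, 0], 0],
    [[94, 135, 0], 0],
    [[110, 158.5, 0], 0],
  ],
)

```text
time_s: 16.65
tool_pos: [0.3945, 0.2921, 0.237]
tool_rot: [179.9, -0.0, 157.7]
force: [-0.1, -0.4, -0.2]
grip_width: 0.0502
grasp_force: 0.0
```

Request:
arm_command(
  series=[
    [[0, 0, 15], 0],
    [[0, 0, 50], 0],
    [[0, 0, 90], 0],
    [[0, 0, 120], 0],
    [[0, 0, 135], 0],
  ],
)

```text
time_s: 17.15
tool_pos: [0.3945, 0.288, 0.0989]
tool_rot: [-179.8, -0.1, 157.6]
force: [-0.6, -0.1, 0.2]
grip_width: 0.0498
grasp_force: 0.0
```

```bash
python3 go.py .3958 .2895 .088
python3 - <<'E'
from m import *
p,d=viewer.read_camera("scene")
P,m=cloud("scene",p,d)
print(flask(P[m],'M',(.477,-.0837),.006,.04),flask(P[m],'L',(.396,.29)))
cv2.imwrite("pics/scene3.png",p)
E
```

```text
shift mm [-0.7  1.9 10.9] pos [0.3945 0.288  0.0989] rot [-1.7979e+02 -1.1000e-01  1.5756e+02] t 17.15 F [-0.6 -0.1  0.2] w 0.0498 gf 0.0 q [-35.   6.  -5. 114.   1.  60.  28.]
[(array([ 0.4774, -0.0812]), 92, np.float64(0.0012)), (array([ 0.4775, -0.0814]), 140, np.float64(0.0012))] [(array([0.3959, 0.2922]), 77, np.float64(0.0018)), (array([0.3954, 0.2909]), 318, np.float64(0.0017))]
```

View pics/scene3.png

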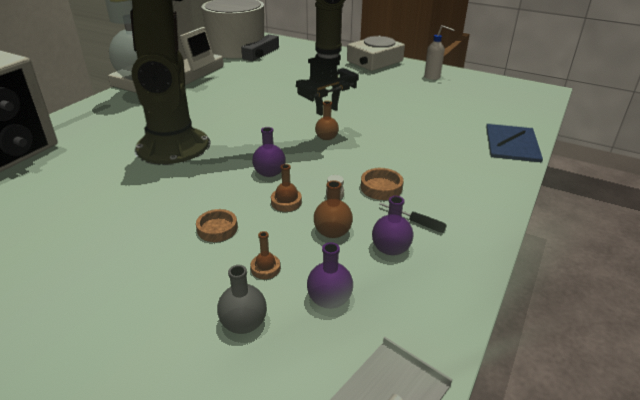

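The small flask at (265,265) and the medium at (287,195) stand upright in their stands. The gripper is over the large flask at (327,120).

Request:
arm_command(
  series=[
    [[0, 0, 8], 0],
    [[0, 0, 14], 0],
    [[0, 0, 14], 0],
    [[0, 0, 14], 0],
    [[0, 0, 14], 0],
  ],
)

```text
time_s: 17.7
tool_pos: [0.3965, 0.2896, 0.0884]
tool_rot: [179.9, 0.0, 157.6]
force: [-0.2, 0.2, -0.2]
grip_width: 0.0499
grasp_force: 0.0
```

Request:
arm_command(
  series=[
    [[0, 0, 0], 0],
    [[0, 0, 0], 0],
    [[0, 0, 0], 0],
    [[0, 0, 0], 0],
    [[0, 0, 0], 0],
  ],
  grip=1,
  grip_force=22,
)

```text
time_s: 18.2
tool_pos: [0.3959, 0.2892, 0.0876]
tool_rot: [-180.0, 0.0, 157.6]
force: [-0.6, -0.7, 0.2]
grip_width: 0.0255
grasp_force: 22.0
```

Request:
arm_command(
  series=[
    [[0, 0, -12], 0],
    [[0, 0, -45], 0],
    [[0, 0, -85], 0],
    [[0, 0, -125], 0],
    [[0, 0, -157], 0],
  ],
)

```text
time_s: 18.7
tool_pos: [0.3962, 0.2895, 0.2477]
tool_rot: [179.9, 0.1, 157.6]
force: [-0.4, -0.2, -1.4]
grip_width: 0.0253
grasp_force: 22.0
```

Request:
arm_command(
  series=[
    [[-10, -12, 0], 0],
    [[-26, -32, 0], 0],
    [[-44, -55, 0], 0],
    [[-64, -80, 0], 0],
    [[-84, -105, 0], 0],
  ],
)

```text
time_s: 19.2
tool_pos: [0.4335, 0.1589, 0.2452]
tool_rot: [180.0, 0.0, 157.6]
force: [0.8, -0.0, -1.3]
grip_width: 0.0254
grasp_force: 22.0
```

Request:
arm_command(
  series=[
    [[-20, -25, 0], 0],
    [[-40, -50, 0], 0],
    [[-60, -75, 0], 0],
    [[-77, -97, 0], 0],
    [[-92, -114, 0], 0],
  ],
)

```text
time_s: 19.7
tool_pos: [0.475, 0.0176, 0.2452]
tool_rot: [180.0, 0.0, 157.5]
force: [1.4, 0.4, -1.4]
grip_width: 0.0255
grasp_force: 22.0
```

Request:
arm_command(
  series=[
    [[-3, -22, 0], 0],
    [[-6, -50, 0], 0],
    [[-9, -82, 0], 0],
    [[-12, -114, 0], 0],
    [[-15, -146, 0], 0],
  ],
)

```text
time_s: 20.2
tool_pos: [0.4324, -0.1222, 0.2451]
tool_rot: [180.0, 0.0, 157.6]
force: [1.3, 0.4, -1.9]
grip_width: 0.0252
grasp_force: 22.0
```

Request:
arm_command(
  series=[
    [[-3, -32, 0], 0],
    [[-6, -64, 0], 0],
    [[-9, -96, 0], 0],
    [[-12, -125, 0], 0],
    [[-14.5, -145, 0], 0],
  ],
)

```text
time_s: 20.7
tool_pos: [0.3899, -0.2627, 0.2453]
tool_rot: [180.0, 0.0, 157.4]
force: [0.9, 0.6, -0.9]
grip_width: 0.0256
grasp_force: 22.0
```

Request:
arm_command(
  series=[
    [[0, 0, 10], 0],
    [[0, 0, 45], 0],
    [[0, 0, 80], 0],
    [[0, 0, 107], 0],
    [[0, 0, 119], 0],
  ],
)

```text
time_s: 21.2
tool_pos: [0.3897, -0.2586, 0.1229]
tool_rot: [180.0, -0.3, 157.6]
force: [-0.4, 0.5, -1.4]
grip_width: 0.0252
grasp_force: 22.0
```

Request:
arm_command(
  series=[
    [[0, 0, 0], 0],
    [[0, 0, 0], 0],
    [[0, 0, 0], 0],
    [[0, 0, 0], 0],
    [[0, 0, 0], 0],
  ],
)

```text
time_s: 21.7
tool_pos: [0.3917, -0.2608, 0.1264]
tool_rot: [180.0, 0.1, 157.6]
force: [0.3, 0.1, -1.4]
grip_width: 0.0254
grasp_force: 22.0
```

```bash
python3 go.py .3907 -.2603 .094
python3 - <<'E'
from m import *
p,d=viewer.read_camera("scene")
P,m=cloud("scene",p,d)
print(flask(P[m],'L',(.3907,-.2603),.038,.05))
E
```

```text
shift mm [ 1.2  0.1 32.4] pos [ 0.3917 -0.2608  0.1264] rot [1.7998e+02 9.0000e-02 1.5755e+02] t 21.7 F [ 0.3  0.1 -1.4] w 0.0254 gf 21.981113185174763 q [ -4.   0.  35. 116.  -0.  63.  99.]
[(array([ 0.3906, -0.2582]), 134, np.float64(0.0009)), (array([ 0.391 , -0.2587]), 593, np.float64(0.001))]
```

Request:
arm_command(
  series=[
    [[0, 0, 8], 0],
    [[0, 0, 16], 0],
    [[0, 0, 23], 0],
    [[0, 0, 28], 0],
    [[0, 0, 32], 0],
  ],
)

```text
time_s: 22.25
tool_pos: [0.391, -0.2607, 0.0933]
tool_rot: [-180.0, -0.0, 157.6]
force: [-4.8, 0.6, 27.2]
grip_width: 0.0252
grasp_force: 22.0
```

Request:
arm_command(
  series=[
    [[0, 0, 0], 0],
    [[0, 0, 0], 0],
    [[0, 0, 0], 0],
    [[0, 0, 0], 0],
    [[0, 0, 0], 0],
  ],
)

```text
time_s: 22.75
tool_pos: [0.3911, -0.2605, 0.0935]
tool_rot: [180.0, -0.0, 157.6]
force: [-0.6, -0.8, -1.4]
grip_width: 0.0254
grasp_force: 22.0
```

```bash
python3 go.py .3907 -.2603 .094; python3 seat.py L .391 -.26
```

```text
shift mm [ 0.5  0.  -0.5] pos [ 0.3911 -0.2605  0.0935] rot [179.99  -0.   157.56] t 22.75 F [-0.6 -0.8 -1.4] w 0.0254 gf 21.999542699195445 q [ -4.   3.  36. 118.  -2.  59. 100.]
centre [ 0.3901 -0.2583  0.0386] 516 expect z 0.038908965343808666
```

Request:
arm_command(
  series=[
    [[0, 0, 0], 0],
    [[0, 0, 0], 0],
    [[0, 0, 0], 0],
    [[0, 0, 0], 0],
    [[0, 0, -5], 0],
  ],
  grip=-0.25,
)

```text
time_s: 23.3
tool_pos: [0.3908, -0.2604, 0.0983]
tool_rot: [-180.0, -0.1, 157.5]
force: [-0.6, -0.1, 0.2]
grip_width: 0.0525
grasp_force: 0.0
```

Request:
arm_command(
  series=[
    [[0, 0, -20], 0],
    [[0, 0, -50], 0],
    [[0, 0, -90], 0],
    [[0, 0, -125], 0],
    [[0, 0, -145], 0],
  ],
)

```text
time_s: 23.8
tool_pos: [0.3921, -0.2613, 0.247]
tool_rot: [180.0, 0.3, 157.5]
force: [0.7, -0.3, -1.0]
grip_width: 0.0544
grasp_force: 0.0
```

Request:
arm_command(
  series=[
    [[-12, 15, 0], 0],
    [[-30, 36, 0], 0],
    [[-50, 60, 0], 0],
    [[-70, 84, 0], 0],
    [[-90, 108, 0], 0],
  ],
)

```text
time_s: 24.3
tool_pos: [0.5169, -0.1933, 0.2422]
tool_rot: [180.0, -0.1, 157.6]
force: [0.1, -0.7, -0.0]
grip_width: 0.0546
grasp_force: 0.0
```

Request:
arm_command(
  series=[
    [[-20, 24, 0], 0],
    [[-40, 48, 0], 0],
    [[-60, 72, 0], 0],
    [[-78, 94, 0], 0],
    [[-89, 108, 0], 0],
  ],
)

```text
time_s: 24.8
tool_pos: [0.641, -0.1259, 0.2411]
tool_rot: [180.0, -0.1, 157.7]
force: [1.1, 0.0, 0.0]
grip_width: 0.0545
grasp_force: 0.0
```

Request:
arm_command(
  series=[
    [[0, 0, 10], 0],
    [[0, 0, 40], 0],
    [[0, 0, 80], 0],
    [[0, 0, 110], 0],
    [[0, 0, 125], 0],
  ],
)

```text
time_s: 25.3
tool_pos: [0.6358, -0.1291, 0.1139]
tool_rot: [-179.9, -0.4, 157.5]
force: [-0.3, -0.2, 0.1]
grip_width: 0.0544
grasp_force: 0.0
```

```bash
python3 go.py .639 -.129 .104
python3 - <<'E'
from m import *
p,d=viewer.read_camera("scene")
P,m=cloud("scene",p,d)
print(flask(P[m],'L',(.391,-.26),.006,.05),flask(P[m],'X',(.639,-.129)))
E
```

```text
shift mm [-3.   1.3  9.8] pos [ 0.6358 -0.1291  0.1139] rot [-179.89   -0.38  157.5 ] t 25.3 F [-0.3 -0.2  0.1] w 0.0544 gf 0.0 q [-11.  24.  26.  92. -11.  67.  85.]
[(array([ 0.3899, -0.2582]), 141, np.float64(0.001)), (array([ 0.3899, -0.2578]), 477, np.float64(0.0011))] [(array([ 0.6388, -0.1284]), 187, np.float64(0.0008)), (array([ 0.6388, -0.1282]), 913, np.float64(0.0009))]
```

Request:
arm_command(
  series=[
    [[0, 0, 8], 0],
    [[0, 0, 15], 0],
    [[0, 0, 15], 0],
    [[0, 0, 15], 0],
    [[0, 0, 15], 0],
  ],
)

```text
time_s: 25.85
tool_pos: [0.6398, -0.1294, 0.1046]
tool_rot: [180.0, 0.1, 157.6]
force: [0.5, 0.1, 1.9]
grip_width: 0.0544
grasp_force: 0.0
```

Request:
arm_command(
  series=[
    [[0, 0, 0], 0],
    [[0, 0, 0], 0],
    [[0, 0, 0], 0],
    [[0, 0, 0], 0],
    [[0, 0, 0], 0],
  ],
  grip=1,
  grip_force=28,
)

```text
time_s: 26.35
tool_pos: [0.6391, -0.1294, 0.1036]
tool_rot: [-180.0, 0.0, 157.6]
force: [-0.2, -0.3, 0.2]
grip_width: 0.0293
grasp_force: 28.0
```

Request:
arm_command(
  series=[
    [[0, 0, -12], 0],
    [[0, 0, -40], 0],
    [[0, 0, -70], 0],
    [[0, 0, -92], 0],
    [[0, 0, -105], 0],
  ],
)

```text
time_s: 26.85
tool_pos: [0.6399, -0.1296, 0.2116]
tool_rot: [179.9, 0.2, 157.5]
force: [-0.8, 0.2, -1.1]
grip_width: 0.0296
grasp_force: 28.0
```

Request:
arm_command(
  series=[
    [[4, 14, 0], 0],
    [[10, 35, 0], 0],
    [[17, 60, 0], 0],
    [[24, 86, 0], 0],
    [[32, 113, 0], 0],
  ],
)

```text
time_s: 27.35
tool_pos: [0.6518, -0.0102, 0.2067]
tool_rot: [-180.0, -0.2, 157.6]
force: [0.8, 0.3, -1.1]
grip_width: 0.0296
grasp_force: 28.0
```

Request:
arm_command(
  series=[
    [[8, 27, 0], 0],
    [[15, 54, 0], 0],
    [[22, 79, 0], 0],
    [[28, 100, 0], 0],
    [[31, 112.5, 0], 0],
  ],
)

```text
time_s: 27.85
tool_pos: [0.6657, 0.1076, 0.2065]
tool_rot: [-180.0, -0.2, 157.8]
force: [-1.2, 0.1, -1.2]
grip_width: 0.0296
grasp_force: 28.0
```

Request:
arm_command(
  series=[
    [[0, 0, 0], 0],
    [[0, 0, 15], 0],
    [[0, 0, 35], 0],
    [[0, 0, 52], 0],
    [[0, 0, 62], 0],
  ],
)

```text
time_s: 28.35
tool_pos: [0.6656, 0.1005, 0.1437]
tool_rot: [-179.8, -0.1, 157.4]
force: [-0.1, 0.9, -1.4]
grip_width: 0.0289
grasp_force: 28.0
```

Request:
arm_command(
  series=[
    [[0, 0, 0], 0],
    [[0, 0, 0], 0],
    [[0, 0, 0], 0],
    [[0, 0, 0], 0],
    [[0, 0, 0], 0],
  ],
)

```text
time_s: 28.85
tool_pos: [0.6674, 0.1032, 0.1474]
tool_rot: [179.9, 0.1, 157.6]
force: [-0.4, -0.3, -1.6]
grip_width: 0.0296
grasp_force: 28.0
```

```bash
python3 go.py .6665 .1035 .110
python3 - <<'E'
from m import *
for n in("scene","top"):
    p,d=viewer.read_camera(n)
    P,m=cloud(n,p,d)
    print(flask(P[m],'X',(.6665,.1035),.043,.06))
E
```

```text
shift mm [ 1.  -0.1 37.4] pos [0.6674 0.1032 0.1474] rot [1.7995e+02 7.0000e-02 1.5756e+02] t 28.85 F [-0.4 -0.3 -1.6] w 0.0296 gf 27.96532206237316 q [-27.  25.  21.  86.  -9.  71.  63.]
[(array([0.6669, 0.1047]), 94, np.float64(0.0014)), (array([0.6679, 0.105 ]), 748, np.float64(0.0012))]
[None, (array([0.6675, 0.1043]), 358, np.float64(0.0008))]
```

Request:
arm_command(
  series=[
    [[0.5, -0.5, 8], 0],
    [[0.5, -0.5, 17], 0],
    [[0.5, -0.5, 25], 0],
    [[0.5, -0.5, 32], 0],
    [[0.5, -0.5, 36.5], 0],
  ],
)

```text
time_s: 29.45
tool_pos: [0.6659, 0.1027, 0.1093]
tool_rot: [-179.9, -0.1, 157.6]
force: [-4.7, -1.5, 17.9]
grip_width: 0.0294
grasp_force: 28.0
```

Request:
arm_command(
  series=[
    [[0, 0, 0.5], 0],
    [[0, 0, 0.5], 0],
    [[0, 0, 0.5], 0],
    [[0, 0, 0.5], 0],
    [[0, 0, 0.5], 0],
  ],
)

```text
time_s: 29.95
tool_pos: [0.6663, 0.103, 0.1095]
tool_rot: [180.0, -0.0, 157.6]
force: [0.4, -0.3, -1.6]
grip_width: 0.0294
grasp_force: 28.0
```

```bash
python3 go.py .6665 .1035 .110; python3 seat.py X .667 .104
```

```text
shift mm [-0.   0.5 -0.5] pos [0.6663 0.103  0.1095] rot [ 1.7999e+02 -1.0000e-02  1.5756e+02] t 29.95 F [ 0.4 -0.3 -1.6] w 0.0294 gf 27.98517605289817 q [-27.  26.  21.  88. -10.  67.  63.]
centre [0.6667 0.1048 0.0467] 650 expect z 0.046703193977868616
```

Seated. Releasing, rising and checking everything.

Request:
arm_command(
  series=[
    [[0, 0, 0], 0],
    [[0, 0, 0], 0],
    [[0, 0, 0], 0],
    [[0, 0, 0], 0],
    [[0, 0, -5], 0],
  ],
  grip=-0.25,
)

```text
time_s: 30.5
tool_pos: [0.6658, 0.1028, 0.1141]
tool_rot: [-180.0, -0.1, 157.5]
force: [-0.5, 0.5, 0.3]
grip_width: 0.0532
grasp_force: 0.0
```

Request:
arm_command(
  series=[
    [[0, 0, -20], 0],
    [[0, 0, -50], 0],
    [[0, 0, -90], 0],
    [[0, 0, -125], 0],
    [[0, 0, -145], 0],
  ],
)

```text
time_s: 31.0
tool_pos: [0.6675, 0.1028, 0.264]
tool_rot: [179.8, 0.2, 157.5]
force: [0.4, -0.1, -0.8]
grip_width: 0.0545
grasp_force: 0.0
```

Request:
arm_command(
  series=[
    [[-20, 35, 0], 0],
    [[-40, 70, 0], 0],
    [[-60, 105, 0], 0],
    [[-80, 140, 0], 0],
    [[-100, 175, 0], 0],
  ],
)

```text
time_s: 31.5
tool_pos: [0.8264, 0.2278, 0.2606]
tool_rot: [179.9, 0.1, 157.6]
force: [1.2, 0.5, 0.5]
grip_width: 0.0544
grasp_force: 0.0
```

Request:
arm_command(
  series=[
    [[0, 0, 0], 0],
    [[0, 0, 0], 0],
    [[0, 0, 0], 0],
    [[0, 0, 0], 0],
    [[0, 0, 0], 0],
  ],
)

```text
time_s: 32.0
tool_pos: [0.8251, 0.2256, 0.2627]
tool_rot: [179.9, 0.1, 157.5]
force: [0.4, 0.9, 0.6]
grip_width: 0.0541
grasp_force: 0.0
```

```bash
python3 seat.py S .572 -.318;python3 seat.py M .477 -.083;python3 seat.py L .391 -.26;python3 seat.py X .667 .104
python3 -c "
from h import *
p,d=viewer.read_camera('scene');cv2.imwrite('pics/scene4.png',p)
p,d=viewer.read_camera('top');cv2.imwrite('pics/top4.png',p);print(pts('top',d)[196,306],env.get_obs()['time_s'])"
```

```text
centre [ 0.571  -0.3165  0.023 ] 130 expect z 0.024186533479473214
centre [ 0.4773 -0.0817  0.0308] 224 expect z 0.031114736709748722
centre [ 0.39   -0.258   0.0387] 522 expect z 0.038908965343808666
centre [0.6667 0.1047 0.0466] 649 expect z 0.046703193977868616
[0.56728847 0.00441986 0.05525573] 32.3
```

View pics/scene4.png

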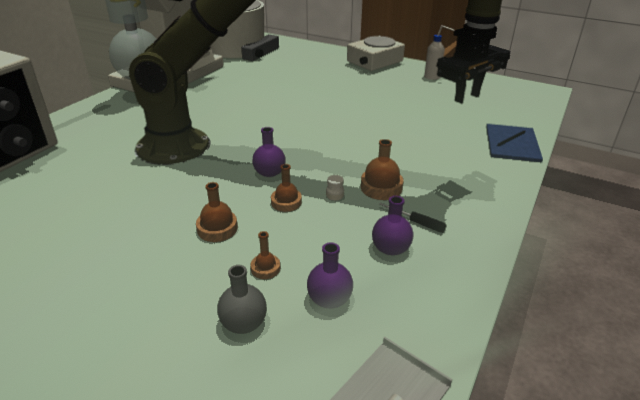

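View pics/top4.png

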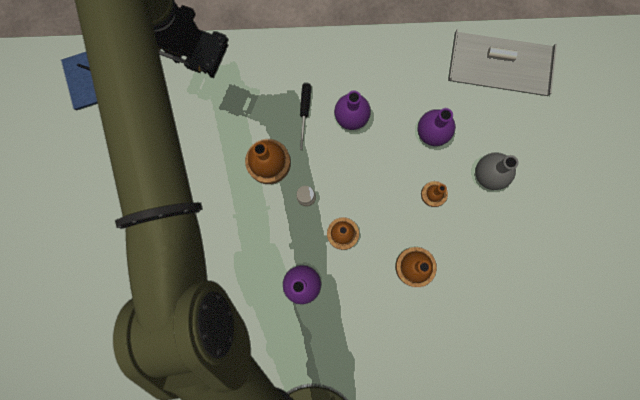

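Both views show all four flasks upright in their own stands: top-view (434,194) S, (343,234) M, (416,267) L and (268,162) XL. The jar at (306,196) and the screwdriver at (305,110) have not moved, and the gripper is clear.

```bash
python3 -c "
from cell import env
print(env.sign_off())"
```

```text
the job is handed in; nothing more can be done
None
```

All four amber flasks stand upright, fully down in the stands of their own size, with the jar and screwdriver where they were; I handed the job in at about 32 s, and no verdict was shown.

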